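# Take up the play of a paper roll on a bench dispenser and clamp the sliding stop

### The job

The paper roll on the bench dispenser can wander along its shaft: free the wing knob of the sliding stop before moving it, then slide the stop along until the roll is held snug between it and the fixed flange at the other end of the shaft. Turn the wing knob tight again and let go, and leave the other things on the counter standing where they are.

Things in the scene. Friction and masses are not known exactly. Their poses are not given: they have to be found in the camera images.
- dispenser: Grey steel bench stand for paper rolls, fixed, 500 mm long (its y), 170 mm deep: base sheet, side plates at y = -240 and +240 mm (135 mm high), tear bar along the front (50 mm high, 90 mm before the shaft), keyed 22 mm steel shaft along y, its axis 100 mm high. Origin on the counter under mid-shaft; x to its back, away from the robot (yaw within 0.26 rad), z up.
- fixed_face (a point): Point on the shaft's axis in the inner face of the fixed flange, a black disc 90 mm across at the shaft's +y end (y = +205 mm of the dispenser). Its axes are the dispenser's. The roll's +y end must come to rest against this face.
- stop_face (a point): Point on the shaft's axis in the roll-side face of the sliding stop: a black disc 90 mm across, 6 mm thick, with a hub behind it (towards -y; 48 mm thick, 62 mm long). Axes as the dispenser's. The stop is keyed: it slides along the shaft, never turns about it. With the roll snug, this point lies 225 mm from fixed_face; it starts 90 to 130 mm short of that, clamped.
- stop (a joint): Travel of the stop along the shaft in m; grows towards the roll and fixed flange, range 0 to 0.20, snug at about 0.13, start 0 to 0.04. With the knob loose it slides with about 2 N, pushing the roll along takes about 5 N, and when the roll meets the fixed flange the push rises sharply.
- knob_grip (a point): Grip point of the stop's bare metal wing knob, on the knob's axis, 68 mm from the shaft's axis, 40 mm behind stop_face. z: outward along the knob's axis, which leans 25 deg from upright to the dispenser's front (-x); y: along the wing; x: across it. Wing 48 mm long, 10 mm thick, from 22 mm below this point to 10 mm above; under it a boss 22 mm across. Rides with stop, turns with knob.
- knob (a joint): Wing knob angle, rad. 0 = tight, wing parallel to the shaft; grows as it is loosened, anticlockwise seen from outside looking at the knob along its axis. Range -0.1 (hard stop) to 2.0; starts 0 to 0.08. Turning takes about 0.12 N m; it stays where left. At 0 the stop holds about 65 N along the shaft, at 0.25 about 40 N; from 0.6 on it is free.
- roll: White paper roll with cardboard core, 114 mm across, 225 mm long, about 0.35 kg, hanging loosely by its 40 mm core on the shaft between stop and fixed flange, 20 to 60 mm short of the fixed flange at the start. Origin at mid-length on its own axis (9 mm below the shaft's); y along the roll.
- jar: Bystander, to be left alone: low round cream jar, 60 mm wide, 55 mm tall, in front of the dispenser. Origin under its centre.
- carton: Bystander, to be left alone: small plain carton, 55 x 95 x 45 mm, in front of the dispenser. Origin under its centre.
- tin: Bystander, to be left alone: flat round metal tin, 72 mm wide, 34 mm tall, in front of the dispenser. Origin under its centre.
- spare_roll: Bystander, to be left alone: spare paper roll standing on end, 114 mm wide, 225 mm tall, beyond the stop end of the dispenser. Origin under its centre.
- spray: Bystander, to be left alone: trigger spray bottle, 68 mm wide, 184 mm tall, beyond the fixed-flange end of the dispenser. Origin under its centre.
- brush: Bystander, to be left alone: hand brush lying flat, about 200 mm long, on the left of the counter. It lies along its x axis.

How it is judged:
On the way, in this order (a step that is already met when the one before it is completed fails the run):
1. the wing knob is loosened (0.5 rad or more) while the stop is still within 15 mm of where it was (value of joint knob above 0.5 rad and distance of stop_face from where it was at the start of the episode below 0.015 m), for 0.1 s.
2. the stop is slid up so that the roll has at most 5 mm of play between stop and fixed flange (y of stop_face in the frame of fixed_face above -0.23 m), for 0.2 s.
At the end, for the whole second after the job is handed in: The roll hangs at rest on the shaft with at most 5 mm of play between the sliding stop and the fixed flange, and the wing knob is tight again (within 0.25 rad of its tight position) (y of stop_face in the frame of fixed_face above -0.23 m and value of joint knob below 0.25 rad and linear speed of roll below 0.02 m/s); the robot touches nothing.
It fails at once if a bystander on the counter is moved by more than 30 mm or tipped (distance of any of jar, carton, tin, spare_roll, spray, brush from where it was at the start of the episode above 0.03 m or angle between any of jar, carton, tin, spare_roll, spray's own z axis and vertical above 0.35 rad).
It also fails if it takes over 48 s, if anything falls off the work surface, if the arm or the gripper's body presses on something with over 40 N, if the wrist force passes 120 N, or if a joint passes its speed limit or range.

### The arm

A 6-joint arm with a two-finger parallel gripper is mounted at the origin on the work surface. World frame = base frame: x ahead of the robot, y to its left, z up, the work surface at z = 0. Lengths are in m, angles in rad, forces in N, time in s.
With the tool pointing down it reaches from about 0.225 to 0.725 m from the base axis. Payload 3.1 kg.
Tool frame: the origin (TCP) lies between the finger pads; the fingertips stand r.tip_extent ahead of it and the grasp point (between the pads) lies 2 mm behind it (r.tip_extent is the distance from the TCP to the fingertips, in m); z points along the fingers, y is the line along which they close (so a half turn about z gives the same grasp; the last joint's range is limited). The gripper opens to 85 mm and grips with 20 to 120 N. Pads are 22 mm wide; open, the fingers measure 114 mm over their backs; the gripper's body (76 mm by 85 mm) begins 54 mm behind the grasp point. The pads swing forward as they close: fully open they stand 13 mm farther back than shut.
Start: joints at [-1.289, 0.048, 0.099, 1.622, 0, 1.443], TCP at [0.209, -0.482, 0.219] pointing down, gripper open.
Joint ranges: [-2.91, 2.91], [-0.99, 1.94], [-1.21, 1.42], [-2.12, 2.29], [-1.49, 1.47], [-3.14, 3.14]. Speed limits (rad/s): [2.79, 2.79, 3.14, 3.14, 3.14, 3.14].

### API

Orientations are given as a unit quaternion [w, x, y, z].
In Python, from station import r gives the robot as it stands. The module is installed in compiled form; this text tells all that it offers. Calls block until the motion is done:
- r.move_to(position, orientation): joint-space move of the TCP to a pose.
- r.movel(position, rot=None, vel=0.15): straight line of the TCP; rot=None keeps the orientation; vel is the mean speed in m/s.
- r.goto_joints(angles): joint-space move.
- r.move_gripper(opening, effort=None): finger opening in m; effort is the grip in N (None keeps the last); returns when the fingers have stopped.
- r.sleep(seconds).
- r.ik(position, orientation): joint angles nearest the present ones, or None.
- r.read_state(): the state.
- r.read_camera(name): name is "scene" or "top"; returns the picture (420x560x3 uint8, red, green, blue); there is no depth.
- r.camera_params(name): a dict with "vertical_fov" (degrees; the focal length in pixels is half the picture's height over the tangent of half this angle, whatever the lens; pixels are square), "cx", "cy" (the principal point, pixels), "position" and "orientation" of the camera in the world. Camera axes: x right, y down, z forward; pixel columns grow to the right and rows downward; lengths in m; the calibration is good to about 2 mm. A picture is of the moment at which its call begins. camera_params takes no time and is no camera call.
A pose or a line that the arm cannot do raises r.Unreachable and nothing moves.
- r.hand_in(): hands the job in; it is judged then, once.
The state is a dict: "t": time; "joint_pos": joint angles; "qd": joint speeds; "effort": joint torques, N m; "tcp_pos": TCP position; "ee_rot": TCP orientation; "wrist_force": force on the tool from outside, world axes, zero at the start; "moment": the same for the moment, N m; "opening": finger opening in m; "grasp_force": force on a finger pad.
Only numpy, scipy, OpenCV 4.12 (cv2) and the standard library are available. Lean on these libraries where they do the work, as an engineer would, in place of code of your own. Each camera call takes 0.05 s, during which the arm holds its last target. There are 200 camera calls.

## Working session

There is one attempt and no reset: what is moved stays moved. The work goes in short steps, each a Python script; the robot and the scene stay as the last script left them, time stands still between calls to the robot, and variables do not carry over. Pictures are saved under pics/ and viewed, at most 10 in all, crops included, and the job is handed in when it is done.

```bash
mkdir -p pics
python3 - <<'E'
from station import r
import cv2
for n in("scene","top"):
    cv2.imwrite(f"pics/{n}0.png",r.read_camera(n)[:,:,::-1]); print(r.camera_params(n))
s=r.read_state();print(s,r.tip_extent)
E
```

```text
{'vertical_fov': 48.40830049765356, 'cx': 282.92194124563093, 'cy': 204.549039305711, 'position': array([1.20749831, 1.00848022, 0.84370488]), 'orientation': array([-0.15242446,  0.27195009,  0.83092296, -0.46084375])}
{'vertical_fov': 46.268700970932315, 'cx': 276.5072624157305, 'cy': 208.98476409686043, 'position': array([0.30673018, 0.07371089, 1.32398032]), 'orientation': array([-0.07040902,  0.70693697, -0.70058453,  0.06681322])}
{'t': 0.1, 'joint_pos': array([-1.28877777e+00,  4.86923149e-02,  9.77170073e-02,  1.62197373e+00,
        6.97201263e-06,  1.44299756e+00]), 'qd': array([-0.00078936, -0.0010246 ,  0.00318924,  0.00012478,  0.00114454,
        0.00109502]), 'effort': array([ 2.52321370e-03, -3.39850259e+01,  3.20936000e+01,  1.58079952e-02,
       -1.02986708e-04,  1.24496211e-05]), 'tcp_pos': array([ 0.20901025, -0.48096852,  0.21750729]), 'ee_rot': array([-1.07342295e-03,  9.79079008e-01,  2.03477611e-01, -7.94395782e-05]), 'wrist_force': array([-0.25027826,  0.31643514, -0.2481753 ]), 'moment': array([ 0.04866185,  0.04535597, -0.03226733]), 'grasp_force': 0.0, 'opening': 0.08549709240001506} 0.017
```

View pics/scene0.png

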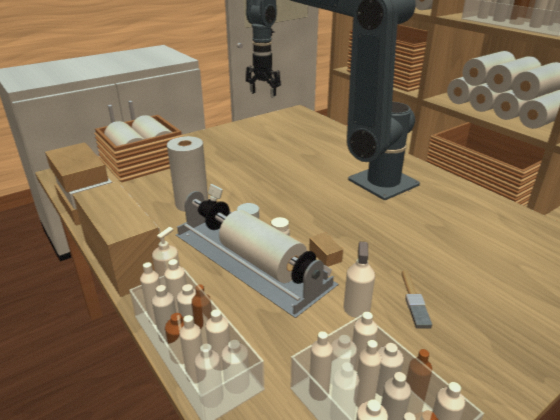

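View pics/top0.png

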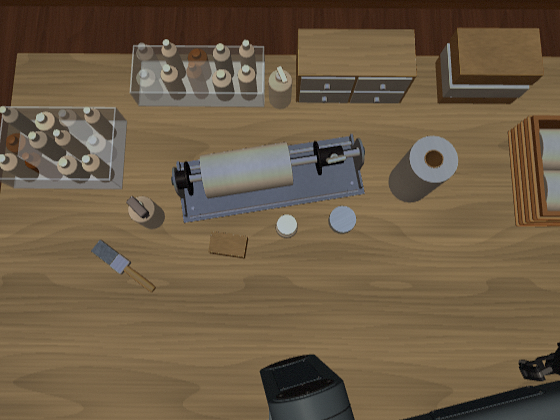

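The scene view shows the dispenser with the stop at about (210,210) and a light knob at (215,192). In the top view the stop is at (325,157), the knob at about (335,158), and the fixed flange at (188,180). I'll enlarge both.

Run:
```python
import cv2
a=cv2.imread("pics/top0.png")[130:225,165:375];cv2.imwrite("pics/topc.png",cv2.resize(a,(798,361),interpolation=cv2.INTER_CUBIC))
a=cv2.imread("pics/scene0.png")[175:305,175:345];cv2.imwrite("pics/scenec.png",cv2.resize(a,None,fx=4.5,fy=4.5,interpolation=cv2.INTER_CUBIC))
```

```text
(no output)
```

View pics/topc.png

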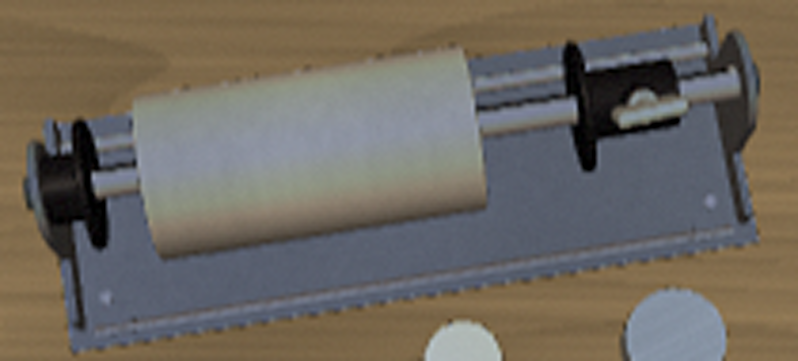

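View pics/scenec.png

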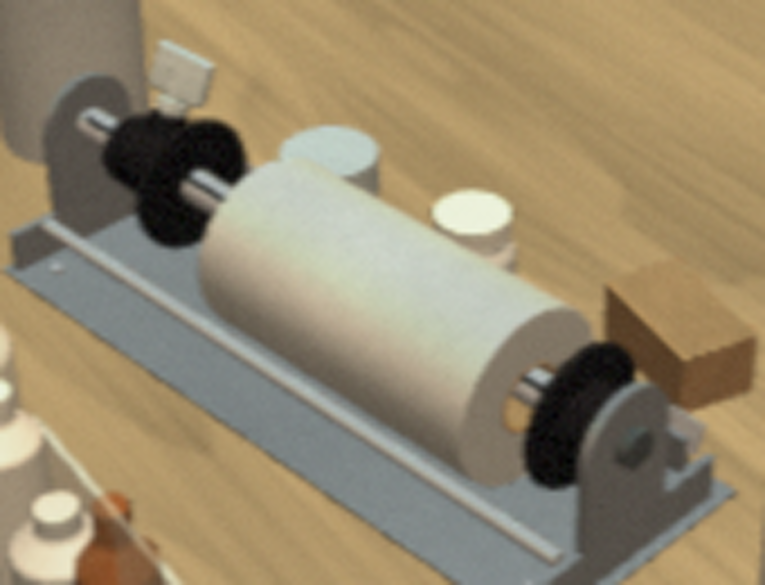

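The top crop shows the shaft running from (95,185) to (740,80), the fixed face at (93,185), the stop face at (575,110), and the top of the wing from (615,120) to (688,100). In the scene crop the wing face has corners (163,42), (214,68), (203,104) and (150,82). I'll cast rays from these.

```bash
cat > h.py <<'E'
import numpy as np, cv2
from scipy.spatial.transform import Rotation as R
from station import r
def ray(cam,u,v):
    p=r.camera_params(cam); f=210/np.tan(np.radians(p["vertical_fov"]/2))
    q=p["orientation"]; d=R.from_quat(np.r_[q[1:],q[0]]).apply([(u-p["cx"])/f,(v-p["cy"])/f,1])
    return np.array(p["position"]),d/np.linalg.norm(d)
def plane(cam,u,v,z):
    o,d=ray(cam,u,v); return o+d*(z-o[2])/d[2]
def tri(a,b):
    (o,d),(p,e)=a,b; s=np.linalg.lstsq(np.c_[d,-e],p-o,rcond=None)[0]
    A,B=o+s[0]*d,p+s[1]*e; return (A+B)/2,np.linalg.norm(A-B)
def quat(M): q=R.from_matrix(M).as_quat(); return np.r_[q[3],q[:3]]
T=lambda x,y:(165+(x+.5)/3.8-.5,130+(y+.5)/3.8-.5)
S=lambda x,y:(175+(x+.5)/4.5-.5,175+(y+.5)/4.5-.5)
E
python3 - <<'E'
from h import *
np.set_printoptions(precision=4,suppress=True)
P=np.array([plane("top",*T(*p),.1) for p in[(95,185),(140,181),(482,122),(575,109),(682,90),(738,81)]])
print("shaft",P)
l=np.polyfit(P[:,1],P[:,0],1); yaw=-np.arctan(l[0]); print("yaw",yaw,"res",P[:,0]-np.polyval(l,P[:,1]))
ff,sf=P[0],P[3]
print("dist",np.linalg.norm(ff-sf))
# shaft 2nd view: stop face/shaft entry, fixed
print(tri(ray("top",*T(575,109)),ray("scene",*S(188,180))), tri(ray("top",*T(95,185)),ray("scene",*S(545,385))))
for t,s in[((688,100),(163,42)),((615,120),(214,68)),((651,109),(188,55))]:
    print("wing",tri(ray("top",*T(*t)),ray("scene",*S(*s))),plane("top",*T(*t),.1707))
ey=np.array([-np.sin(yaw),np.cos(yaw),0]);ex=np.array([np.cos(yaw),np.sin(yaw),0])
zk=np.array([0,0,1])*np.cos(np.radians(25))-ex*np.sin(np.radians(25))
print("pred top of wing from stop face",sf-.04*ey+.078*zk, "grip",sf-.04*ey+.068*zk)
# base corners
for c in[(75,352),(757,240),(45,122)]: print("base",plane("top",*T(*c),.003))
E
```

```text
shaft [[ 0.6261  0.3053  0.1   ]
 [ 0.6291  0.2749  0.1   ]
 [ 0.6725  0.0436  0.1   ]
 [ 0.6823 -0.0198  0.1   ]
 [ 0.6963 -0.0929  0.1   ]
 [ 0.7031 -0.1312  0.1   ]]
yaw 0.1768071169627764 res [ 0.0011 -0.0013  0.0008 -0.0008  0.0002  0.0001]
dist 0.32984456085090197
(array([ 0.685 , -0.0215,  0.0981]), np.float64(0.005230814914823965)) (array([0.6309, 0.2973, 0.1094]), np.float64(0.018910143410180102))
wing (array([ 0.6667, -0.0863,  0.1664]), np.float64(0.004178382205824651)) [ 0.6672 -0.087   0.1707]
wing (array([ 0.6544, -0.0399,  0.1639]), np.float64(0.002468179844911343)) [ 0.6534 -0.04    0.1707]
wing (array([ 0.6611, -0.0627,  0.1655]), np.float64(0.0035031012228567164)) [ 0.661  -0.0631  0.1707]
pred top of wing from stop face [ 0.6568 -0.0649  0.1707] grip [ 0.661  -0.0642  0.1616]
base [0.5277 0.3326 0.003 ]
base [ 0.6143 -0.1585  0.003 ]
base [0.6989 0.3625 0.003 ]
```

The points are consistent: base 499 mm long, yaw about 0.175, face distance 330 mm (so about 105 mm to slide), and wing height as predicted. Next I'll check IK along the path.

```bash
cat >> h.py <<'E'
np.set_printoptions(precision=4,suppress=True)
yaw=.1755
ey=np.array([-np.sin(yaw),np.cos(yaw),0]);ex=np.array([np.cos(yaw),np.sin(yaw),0])
zk=np.array([0,0,np.cos(np.radians(25))])-ex*np.sin(np.radians(25))
G=np.array([.663,-.0635,.1616]); sg=1
def rot(a,sg=sg):
    # tool y across the wing, z along -zk, knob at angle a
    xk=np.cross(ey,zk); y=R.from_rotvec(a*zk).apply(xk)*sg; z=-zk
    return quat(np.c_[np.cross(y,z),y,z])
def pos(s=0,h=0): return G+s*ey+(h-.002)*zk
E
python3 - <<'E'
from h import *
for sg in(1,-1):
    print(sg)
    for s,h,a in[(0,.12,.05),(0,0,.05),(0,0,.8),(.11,0,.8),(.11,0,0),(.11,0,-.1),(.11,.12,0)]: print(s,h,a,r.ik(pos(s,h),rot(a,sg)))
print(plane("top",435,157,.225))
E
```

```text
1
0 0.12 0.05 [-0.3371 -0.1577 -0.0763  1.2663  0.2088  1.0492]
0 0 0.05 [-0.29   -0.04   -0.1843  1.0316  0.1909  1.0936]
0 0 0.8 [-0.29   -0.04   -0.1843  1.0316  0.1909  0.3436]
0.11 0 0.8 [-0.0911 -0.1155 -0.2579  1.0057  0.1116  0.5282]
0.11 0 0 [-0.0911 -0.1155 -0.2579  1.0057  0.1116  1.3282]
0.11 0 -0.1 [-0.0911 -0.1155 -0.2579  1.0057  0.1116  1.4282]
0.11 0.12 0 [-0.1205 -0.2415 -0.1501  1.2426  0.1236  1.3011]
-1
0 0.12 0.05 [-0.3371 -0.1577 -0.0763  1.2663  0.2088 -2.0924]
0 0 0.05 [-0.29   -0.04   -0.1843  1.0316  0.1909 -2.048 ]
0 0 0.8 [-0.29   -0.04   -0.1843  1.0316  0.1909 -2.798 ]
0.11 0 0.8 [-0.0911 -0.1155 -0.2579  1.0057  0.1116 -2.6134]
0.11 0 0 [-0.0911 -0.1155 -0.2579  1.0057  0.1116 -1.8134]
0.11 0 -0.1 [-0.0911 -0.1155 -0.2579  1.0057  0.1116 -1.7134]
0.11 0.12 0 [-0.1205 -0.2415 -0.1501  1.2426  0.1236 -1.8405]
[ 0.6493 -0.2868  0.225 ]
```

Every pose is reachable, and turning the knob is a pure joint 6 motion. I'll move to hover and then go in.

Run:
```python
from h import *
r.move_to([.40,-.10,.36],rot(.06)); r.move_to(pos(0,.10),rot(.06)); print(r.read_state()["t"])
r.movel(pos(0,.02),vel=.1)
s=r.read_state();print(s["t"],s["tcp_pos"],pos(0,.02),s["wrist_force"])
a=r.read_camera("top")[115:215,270:410,::-1];b=r.read_camera("scene")[150:250,165:305,::-1]
cv2.imwrite("pics/near.png",cv2.resize(np.hstack([a,b]),(784,280),interpolation=cv2.INTER_CUBIC))
```

```text
2.7
3.65 [ 0.6559 -0.065   0.179 ] [ 0.6555 -0.0648  0.1779] [ 0.5827 -0.4925  0.7756]
```

View pics/near.png

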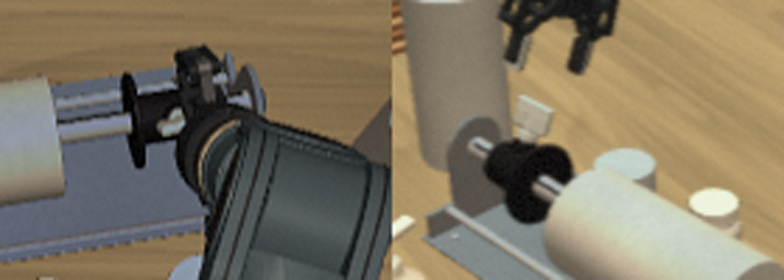

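The fingertips appear farther from the wing than planned. Scene tips are at crop (515,70) and (580,70), and the wing is at (535,115). I'll check this by projecting points.

```bash
cat >> h.py <<'E'
def proj(cam,X):
    p=r.camera_params(cam); f=210/np.tan(np.radians(p["vertical_fov"]/2)); q=p["orientation"]
    c=R.from_quat(np.r_[q[1:],q[0]]).inv().apply(np.array(X)-p["position"]); return f*c[:2]/c[2]+[p["cx"],p["cy"]]
E
python3 - <<'E'
from h import *
s=r.read_state(); t=s["tcp_pos"]; M=R.from_quat(np.r_[s["ee_rot"][1:],s["ee_rot"][0]]).as_matrix(); print(M, zk, s["joint_pos"])
for n,X in[("tcp",t),("tipA",t+M@[0,.0425,.004]),("tipB",t+M@[0,-.0425,.004]),("G",G),("sf",[.6823,-.0198,.1]),("wtop",G+.01*zk)]:
    a=proj("top",X);b=proj("scene",X); print(n,"top",a,"crop",(a-[270,115])*2.8,"scene",b,"crop",(b-[165,150])*2.8+[392,0])
E
```

```text
[[-0.2276  0.8794  0.4181]
 [ 0.9734  0.2171  0.0732]
 [-0.0264  0.4236 -0.9055]] [-0.4161 -0.0738  0.9063] [-0.2974 -0.0652 -0.17    1.0702  0.1937  1.0768]
tcp top [337.2052 159.1955] crop [188.1745 123.7474] scene [216.5481 181.6631] crop [536.3346  88.6567]
tipA top [333.7126 141.8169] crop [178.3953  75.0874] scene [205.7946 182.4957] crop [506.2249  90.9879]
tipB top [340.0327 175.8242] crop [196.0915 170.3079] scene [226.0601 183.3868] crop [562.9682  93.4831]
G top [335.6601 158.6089] crop [183.8482 122.105 ] scene [215.1884 187.8953] crop [532.5275 106.107 ]
sf top [315.9625 158.2989] crop [128.6949 121.2368] scene [218.3354 214.2458] crop [541.3391 179.8882]
wtop top [336.4096 159.16  ] crop [185.9469 123.6481] scene [216.0856 184.6844] crop [535.0398  97.1162]
```

Run:
```python
from h import *
a=r.read_camera("top")[120:190,300:370,::-1];b=r.read_camera("scene")[145:215,180:250,::-1]
a,b=[cv2.resize(np.ascontiguousarray(i),(400,400),interpolation=cv2.INTER_CUBIC) for i in(a,b)]
s=r.read_state(); t=s["tcp_pos"]
for im,c,o in((a,"top",[300,120]),(b,"scene",[180,145])):
    for X,col in((t,(0,0,255)),(G,(0,255,0))):
        p=(proj(c,X)-o+.5)*400/70; cv2.circle(im,tuple(int(v) for v in p),4,col,1)
cv2.imwrite("pics/near2.png",np.hstack([a,b])); print(t)
```

```text
[ 0.656  -0.065   0.1792]
```

View pics/near2.png

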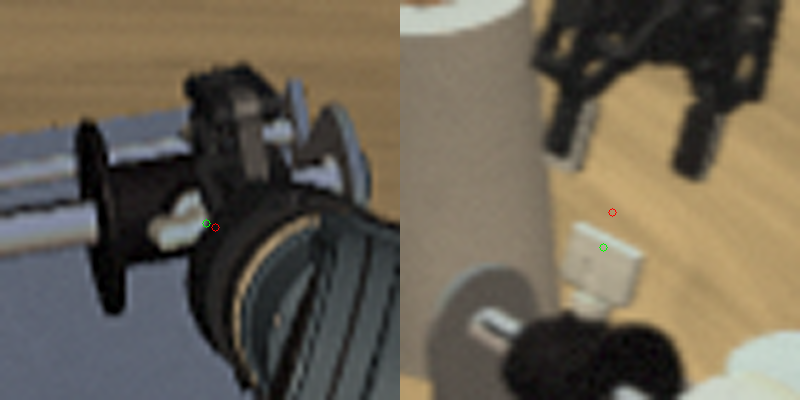

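Top view: the wing's left half is visible at (150–205,222), matching G. In the scene view the tips, at (565,160) and (692,172), sit about 8 px higher than predicted. I'll compare with the tool in the start picture.

Run:
```python
from h import *
t=np.array([0.20901025,-0.48096852,0.21750729]); q=[-1.07342295e-03,9.79079008e-01,2.03477611e-01,-7.94395782e-05]
M=R.from_quat(q[1:]+q[:1]).as_matrix()
for n,d in[("tcp",[0,0,0]),("tip+",[0,.0425,.004]),("tip-",[0,-.0425,.004]),("base",None)]:
    X=t+M@d if d else [0,0,0]; print(n,proj("scene",X),proj("top",X))
a=cv2.imread("pics/scene0.png")[55:110,230:300];b=cv2.imread("pics/top0.png")[340:395,490:560]
cv2.imwrite("pics/start.png",np.hstack([cv2.resize(i,None,fx=5.7,fy=5.7,interpolation=cv2.INTER_CUBIC) for i in(b,a)]))
```

```text
tcp [262.8248  99.5881] [534.5773 354.2487]
tip+ [253.8724  98.7494] [550.8515 346.1785]
tip- [271.9985 102.4143] [516.3122 362.0109]
base [382.9006 180.1812] [306.791  430.0112]
```

View pics/start.png

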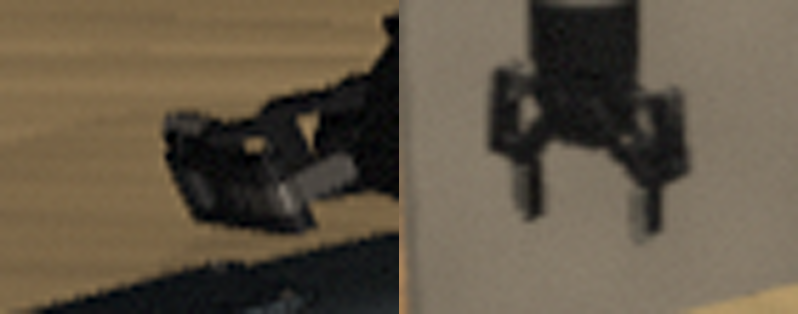

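The same ~25 mm offset appears in the start picture, so it comes from the open-finger geometry and not from where I placed the knob. I'll narrow the fingers, descend with a force check, and look.

Run:
```python
from h import *
r.move_gripper(.045,30)
for h in(.013,.006,0):
    r.movel(pos(0,h),vel=.06); f=r.read_state()["wrist_force"]; print(h,f)
    if np.linalg.norm(f)>8: break
a=r.read_camera("top")[120:190,300:370,::-1];b=r.read_camera("scene")[145:215,180:250,::-1]
cv2.imwrite("pics/near3.png",np.hstack([cv2.resize(i,(400,400),interpolation=cv2.INTER_CUBIC) for i in(a,b)])); s=r.read_state();print(s["t"],s["tcp_pos"],pos(0,0))
```

```text
0.013 [ 0.095   0.5807 -0.3628]
0.006 [-0.5575  0.0247  0.6067]
0 [ 1.0151 -0.009   0.0907]
5.2083 [ 0.6638 -0.0633  0.1597] [ 0.6638 -0.0634  0.1598]
```

View pics/near3.png

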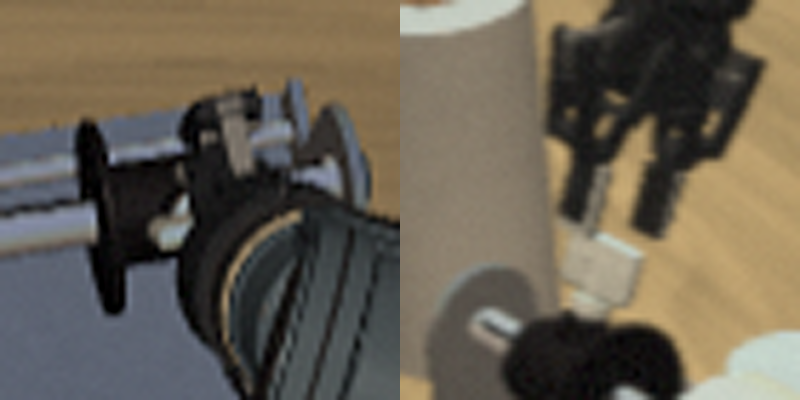

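The tips are at scene (575,220) and (655,235), level with the wing top at about (608,238), even though nominal geometry puts them well below it. I'll go deeper with a force guard. The wing spans 32 mm, and contact will show if the nominal depth was right.

Run:
```python
from h import *
f0=r.read_state()["wrist_force"]
for h in(-.004,-.008,-.012,-.016,-.020):
    r.movel(pos(0,h),vel=.04); f=r.read_state()["wrist_force"]-f0; print(h,f,f@zk)
    if np.linalg.norm(f)>5: break
a=r.read_camera("top")[120:190,300:370,::-1];b=r.read_camera("scene")[145:215,180:250,::-1]
cv2.imwrite("pics/near4.png",np.hstack([cv2.resize(i,(400,400),interpolation=cv2.INTER_CUBIC) for i in(a,b)])); s=r.read_state();print(s["t"],s["tcp_pos"],pos(0,h))
```

```text
-0.004 [ 0.9187 -0.3338  0.7277] 0.3018055285948564
-0.008 [ 1.5022 -1.5212 -0.9754] -1.3968534460945585
-0.012 [ 0.8108  0.0457 -1.0852] -1.3243072997759286
-0.016 [ 0.6207 -0.4047  0.4399] 0.17026794261047537
-0.02 [ 1.1121 -1.2141  0.216 ] -0.17739451715311447
6.5583 [ 0.6721 -0.0619  0.1415] [ 0.6722 -0.0619  0.1417]
```

View pics/near4.png

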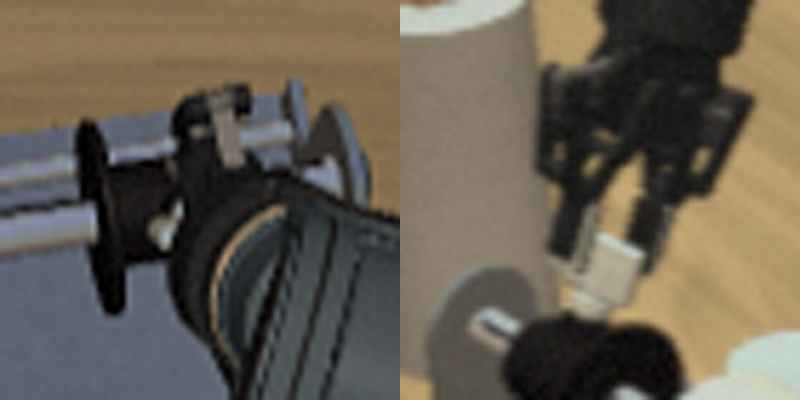

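The fingers now straddle the wing: tips at about (570,255) and (645,270), wing body from 240 to 300. Closing.

Run:
```python
from h import *
r.move_gripper(.0,60); s=r.read_state(); print(s["opening"],s["grasp_force"],s["wrist_force"],s["moment"],s["t"],s["tcp_pos"])
if .006<s["opening"]<.016:
    q=np.array(s["joint_pos"]); d=.06
    for k in range(8):   # loosen; j6 decreases as knob angle grows
        q[5]-=.1; d+=.1; r.goto_joints(q); s=r.read_state(); print(round(d,2),s["joint_pos"][5],s["opening"],s["wrist_force"],s["moment"])
    print(s["t"],s["tcp_pos"])
```

```text
0.009037256083417766 59.31804299354553 [-4.4744 -0.9015  1.9908] [-0.2403  1.1016  0.1143] 6.9667 [ 0.6711 -0.0622  0.1415]
0.16 0.9918897874536493 0.008854367963136213 [-2.7125 -0.7751  0.7453] [-0.1313  0.5787  0.076 ]
0.26 0.8933115981837284 0.008745626701072175 [-3.4737 -0.8951  0.6145] [-0.1353  0.7438  0.1009]
0.36 0.7939146339914929 0.00877404897051876 [-3.0442  0.2591  0.2605] [-0.2015  0.8145  0.1083]
0.46 0.6942028573601184 0.008662589611351593 [-3.6996 -1.3045  0.5565] [-0.2594  0.977   0.0574]
0.56 0.5943216417711673 0.008793267433009563 [-4.7233 -1.1681  0.7797] [-0.3299  1.1379  0.062 ]
0.66 0.4935971915010256 0.00844445499946981 [-4.6341 -1.528   0.666 ] [-0.3863  1.2102  0.0298]
0.76 0.39359553374174017 0.008419735171043058 [-4.452  -1.6674  1.9251] [-0.3676  1.2243  0.0448]
0.86 0.2935830625565824 0.008431186728032784 [-5.5927 -1.5668  0.9829] [-0.3797  1.2018  0.0792]
8.9667 [ 0.6705 -0.0626  0.1411]
```

Gripped, and the knob turned with little lateral force. Now a guarded slide.

Run:
```python
from h import *
s=r.read_state();p0=np.array(s["tcp_pos"]); f0=s["wrist_force"]@ey; print(f0)
d=0
while d<.118:
    d+=.01 if d<.0895 else .002
    r.movel(p0+d*ey,vel=.05 if d<.095 else .03); s=r.read_state(); f=s["wrist_force"]; q=s["tcp_pos"]-p0
    print(round(d,3),round(q@ey,4),f,round(f@ey-f0,2),s["opening"])
    if abs(f@ey-f0)>16 or np.linalg.norm(f)>30: break
print(s["t"])
```

```text
-0.5662980475538727
0.01 0.0104 [-2.7794 -0.8553  1.1983] 0.21 0.008692840110201428
0.02 0.0206 [-3.9699 -0.182   0.6018] 1.08 0.008507163857755996
0.03 0.0308 [-3.6124  0.8883  0.2967] 2.07 0.008883199454049064
0.04 0.041 [-2.2819 -0.2391  0.1683] 0.73 0.008094915140136435
0.05 0.051 [-1.1069  0.1756  0.565 ] 0.93 0.009044277588607192
0.06 0.061 [-0.7911  0.8294 -0.6713] 1.52 0.009073871980290395
0.07 0.0707 [ 0.0093 -0.8482 -0.4028] -0.27 0.00871113128544151
0.08 0.0802 [ 2.4699 -1.0028 -1.8179] -0.85 0.008422371247318244
0.09 0.0904 [ 3.4676 -0.9161 -2.3332] -0.94 0.008652937602089407
0.092 0.0918 [ 3.5302 -2.3507 -2.5665] -2.36 0.008317239452389932
0.094 0.0938 [ 4.8149 -2.5755 -2.5648] -2.81 0.009004584427466886
0.096 0.096 [ 4.1509 -2.1112 -2.798 ] -2.24 0.008522197410939516
0.098 0.098 [ 4.5388 -2.3002 -3.3266] -2.49 0.008512079175946976
0.1 0.1 [ 4.7339 -1.6857 -3.2635] -1.92 0.008641322300963447
0.102 0.102 [ 5.0775 -1.9102 -3.8662] -2.2 0.008505668106934173
0.104 0.104 [ 5.039  -2.3335 -3.2945] -2.61 0.008935068794120272
0.106 0.1056 [ 5.5695 -2.6712 -3.2068] -3.04 0.008815053821700853
0.108 0.1057 [ 5.7767 -6.6514 -4.0518] -6.99 0.008701753984200433
0.11 0.1058 [  7.1641 -10.1855  -4.6324] -10.71 0.0087753220929443
0.112 0.1058 [  6.5661 -13.5906  -4.7095] -13.96 0.008602508965312393
0.114 0.1059 [  8.237  -17.8846  -5.4015] -18.48 0.008577425183564222
15.1083
```

The stop hit firmly at 105.6 mm, matching the 105 mm predicted. I'll keep a light preload, tighten, relax, and then release.

Run:
```python
from h import *
s=r.read_state(); p=np.array(s["tcp_pos"])
r.movel(p+.002*ey,vel=.03); s=r.read_state(); print(s["wrist_force"]@ey)
for a in np.arange(.76,-.05,-.1).tolist()+[-.02]:
    r.move_to(p+.002*ey,rot(a)); s=r.read_state(); print(round(a,2),s["joint_pos"][5],(s["tcp_pos"]-p)@ey,s["wrist_force"],s["moment"]@zk,s["opening"])
print(s["t"])
```

```text
-6.566232950017814
0.76 0.5672547563759841 -0.0001360085307207207 [ 5.635  -6.6663 -4.4306] -0.11752060337394943 0.00862796393120275
0.66 0.6672297252870305 -9.596166694265143e-05 [ 4.8263 -5.0138 -3.3053] -0.09492077984731967 0.008662222563816595
0.56 0.7672494127741509 -5.693754275120025e-05 [ 5.4198 -5.8188 -4.091 ] -0.08345804877842578 0.008524984612829089
0.46 0.8672279357260612 4.1937810568028715e-06 [ 7.1997 -5.2148 -4.8638] -0.12615609894822788 0.008488457629406664
0.36 0.967227440645188 2.3968762438262778e-05 [ 6.3421 -5.0751 -5.2842] -0.04245239141236834 0.009295496603770879
0.26 1.067251158370423 4.818822761988616e-05 [ 6.8957 -5.1239 -5.3748] -0.07398118725963776 0.008385733445727288
0.16 1.167194035317406 7.146825290189414e-05 [ 5.5879 -5.757  -3.4724] -0.12862914419099375 0.008321667694435573
0.06 1.2672284388967676 6.298660864523035e-05 [ 6.1989 -4.9069 -4.8287] -0.11752883607763664 0.008482876614331626
-0.04 1.3672304154557775 7.932475065759244e-05 [ 6.885  -5.6105 -4.2502] -0.15892406390311387 0.008956347378202318
-0.02 1.346558313064802 7.021117374810249e-05 [ 7.8948 -5.2846 -4.5569] 0.009963298893562955 0.008629979683843741
17.9583
```

Run:
```python
from h import *
s=r.read_state(); p=np.array(s["tcp_pos"])
r.movel(p,vel=.03); r.move_gripper(.045,30); s=r.read_state(); print(s["wrist_force"],s["opening"])
r.movel(p+.12*zk,vel=.1); r.move_to([.35,-.25,.40],rot(0)); s=r.read_state(); print(s["t"],s["wrist_force"])
a=r.read_camera("top")[130:225,165:375,::-1];b=r.read_camera("scene")[175:305,175:345,::-1]
a=cv2.resize(a,(640,290),interpolation=cv2.INTER_CUBIC);b=cv2.resize(b,(379,290),interpolation=cv2.INTER_CUBIC)
c=np.zeros((580,640,3),np.uint8);c[:290]=a;c[290:,:379]=b;cv2.imwrite("pics/end.png",c)
```

```text
[ 0.1625 -0.1145 -0.7112] 0.04556774028372315
21.5083 [-0.3325 -0.2657  0.1694]
```

View pics/end.png

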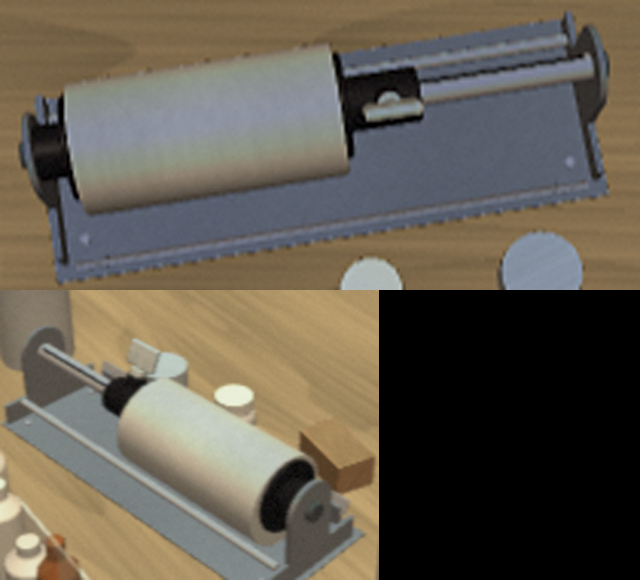

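The roll sits snug between the fixed flange at (65,140) and the stop at (348,105). The wing, (365,112)–(422,105), is parallel to the shaft, and the bystanders in view haven't moved.

```bash
python3 -c "
from station import r
print(r.hand_in())"
```

```text
the job is handed in; nothing more can be done
None
```

The roll is held snug between the stop and the fixed flange (the stop met firm resistance after about 106 mm), the wing knob is tight again, the bystanders in the final picture look unmoved, and I handed the job in at about 22 s; no verdict came back.

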